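# Load a circuit card into the bench tester and lock it

### The job

Lift the circuit card with the yellow grip out of the rack, slide it upright into the slot of the bench tester and push it down until it is fully home. Then throw the tester's red-tipped lever all the way over to its other end and leave everything released. Leave the card with the blue grip standing in the rack and do not knock over the small bottle with the red cap.

Things in the scene. Friction and masses are not known exactly. Their poses are not given: they have to be found in the camera images.
- card: Green circuit card, standing on edge in the rack: a board 4 mm thick (its x), 100 mm long (its y) and 85 mm high (its z, up), with a yellow grip bar along the top edge, 10 mm thick (x), 60 mm long (y), from 76 to 100 mm above the card's underside and centred on it. Origin: centre of the underside. The same both ways round; it may go into the slot either way. About 0.13 kg (0.09 to 0.19). The chips on its faces are flat and sit above the part that enters the slot.
- other_card: A card of the same size in the same rack, with a blue grip bar. To be left alone. Origin and axes as for card. Either card may be in either place of the rack.
- rack: Fixed card rack, an aluminium plate 170 mm (x) by 124 mm (y) by 6 mm with a black comb 44 mm high along each of its two 170 mm edges. The cards stand upright on the plate, their ends in 6 mm wide grooves, at x = -40 and +40 mm, their length along the rack's y. Lift straight up by more than 45 mm to clear. Origin: centre of the underside, z up. The rack may stand on either side of the tester.
- tester: Fixed bench tester: a grey base 160 mm (x) by 240 mm (y) by 30 mm high with a white socket block 80 x 130 x 30 mm on top, its top face 60 mm above the table, and a lever beside the block. Origin: centre of the base's underside; x is the direction in which the lever is thrown, z up.
- slot (a point): Centre of the slot's mouth, on the top face of the socket block, at (0, -45, 60) mm in the tester's frame; axes as the tester's. The slot is 5.6 mm wide (x) by 104 mm long (y), straight down, below a sloped black lead-in that narrows from 13.6 by 112 mm at the top face to the slot's own size 8 mm lower. The brass contact bar in it begins 18 mm below the mouth. A card is fully home with its underside 26 mm below the mouth.
- contact_bar (a joint): Brass contact bar in the bottom of the slot, which a card pushes down over the last 8 mm: 0 m up, 0.008 m fully down. It resists with about 8 N all the way (more than the card's weight) and stays where it is left.
- lever (a joint): Lever on the tester beside the socket block, pivot 52 mm above the table at (0, 80) mm in the tester's frame, turning about the tester's y axis. 0 rad: leaning 0.5 rad to the tester's -x; 1.0 rad: leaning 0.5 rad to +x, the far stop, thrown. It starts between 0 and 0.15, needs about 1 N at the tip and stays where it is left.
- lever_tip (a point): Centre of the red ball, 26 mm across, on the end of the 10 mm thick lever rod, 80 mm from the pivot (122 mm above the table at either end of the swing, 132 mm in the middle).
- flux_bottle: Small loose white bottle with a red cap, 40 mm across, 90 mm high, beyond the rack and the tester. Origin: centre of its underside, z up.
Things that resemble listed ones, but are neither listed nor needed, are in the scene too. Leave any white look-alike of the card alone.

How it is judged:
On the way, in this order (a step that is already met when the one before it is completed fails the run):
1. the yellow-gripped card is upright in the tester's slot and pushed fully home (horizontal distance between card and slot below 0.004 m and z of card in the frame of slot below -0.0235 m and angle between the y axis of card and the y axis of tester, either way round below 0.06 rad and angle between card's own z axis and vertical below 0.06 rad and value of joint contact_bar above 0.0062 m), for 0.2 s.
2. then the lever is thrown over to its far stop (value of joint lever above 0.88 rad), for 0.2 s.
At the end, for the whole second after the job is handed in: Yellow-gripped card upright (0.06 rad) in the slot, aligned (0.06 rad) and centred (4 mm), underside 23.5 mm or more below the mouth, contact bar 6.2 mm or more down, at rest; lever past 0.88 rad of 1.0; blue-gripped card within 15 mm of its start (all of step 1 and value of joint lever above 0.88 rad and linear speed of card below 0.02 m/s and distance of other_card from where it was at the start of the episode below 0.015 m); the robot touches nothing.
It fails at once if the blue-gripped card is moved more than 15 mm (distance of other_card from where it was at the start of the episode above 0.015 m).
It fails at once if the red-capped bottle is knocked over (angle between flux_bottle's own z axis and vertical above 0.6 rad).
It also fails if it takes over 53 s, if anything falls off the work surface, if the arm or the gripper's body presses on something with over 40 N, if the wrist force passes 120 N, or if a joint passes its speed limit or range.

### The arm

A 7-joint arm with a two-finger parallel gripper is mounted at the origin on the work surface. World frame = base frame: x ahead of the robot, y to its left, z up, the work surface at z = 0. Lengths are in m, angles in rad, forces in N, time in s.
With the tool pointing down it reaches from about 0.425 to 1.025 m from the base axis. Payload 3.6 kg.
Tool frame: the origin (TCP) lies on the centre line of the jaws, within the pads' length; the fingertips stand 25 mm ahead of it and the grasp point (between the pads) lies 6 mm ahead of it; z points along the fingers, y is the direction in which the jaws open and shut (so a half turn about z gives the same grasp; the last joint's range is limited). The gripper opens to 85 mm and grips with 20 to 120 N. Pads are 22 mm wide; open, the fingers measure 114 mm over their backs; the gripper's body (76 mm by 85 mm) begins 54 mm behind the grasp point. The pads swing forward as they close: fully open they stand 13 mm farther back than shut.
Start: joints at [-1.288, 0.591, 0.048, 1.609, -0.033, 0.943, -0.034], TCP at [0.267, 0.674, 0.256] pointing down, gripper open.
Joint ranges: [-2.69, 2.69], [-0.47, 2.24], [-1.27, 1.36], [0.19, 2.51], [-1.53, 4.68], [0.08, 2.07], [-3.09, 3.09]. Speed limits (rad/s): [2.57, 2.57, 3.14, 3.14, 3.14, 3.14, 3.14].

### API

Orientations are given as [roll, pitch, yaw] about the fixed x, y, z axes, in that order (R = Rz(yaw) Ry(pitch) Rx(roll)).
In Python, from station import robot gives the robot as it stands.
- The arm moves only by the tool play_rows, never from a script. Its argument "commands" is text: rows parted by semicolons, each of 5 numbers parted by spaces: the finger opening in mm, from 0 to 85.4, then the shift along the tool's x, y, z in mm, then the turn about the tool's z in rad. In form: grip dx dy dz twist; .... A call has 1 to 5 rows; each row is the pose to reach, as a shift and turn from the pose commanded when the call began, along the tool's axes at that moment; what a row does not reach only later rows make up. A row lasts 1/10 s, in which the tool goes at most 50 mm and 8.59 degrees, less where a joint would pass 70% of its speed; a pose out of reach is approached as far as the arm can. A call with a gripper value outside its range is refused whole. The fingers move at their own pace and stop on an object; "squeeze" is the grip in N (left out, the last holds). Time passes only in rows, so rows that repeat a pose let the fingers close. It gives the time, the measured TCP pose, the force and the opening at its end, in the units of the state.
- robot.get_obs(): the state, without advancing time (a new reading comes with each control period).
- robot.get_image(name): name is "side" or "top"; returns the picture (400x640x3 uint8, red, green, blue); there is no depth.
- robot.get_calibration(name): a dict with "fx", "fy", "cx", "cy" (pixels), "R" (3x3) and "t" (3): a world point X has camera coordinates R X + t. Camera axes: x right, y down, z forward; pixel columns grow to the right and rows downward; lengths in m; the calibration is good to about 2 mm. A picture is of the moment at which its call begins. get_calibration takes no time and is no camera call.
- robot.sign_off(): hands the job in, once; it reports no verdict.
The state is a dict: "clock": time; "joints": joint angles; "joint_velocities": joint speeds; "joint_efforts": joint torques, N m; "position": TCP position; "orientation": TCP orientation; "force": force on the tool from outside, world axes, zero at the start; "moment": the same for the moment, N m; "opening": opening from 0.0 (shut) to 1.0 (fully open).
Only numpy, scipy, OpenCV 4.12 (cv2) and the standard library are available. Lean on these libraries where they do the work, as an engineer would, in place of code of your own. Each camera call takes 0.05 s, during which the arm holds its last target. There are 200 camera calls.

## Working session

There is one attempt and no reset: what is moved stays moved. The work goes in short steps, Python scripts to look and compute and a tool call to move; the robot and the scene stay as the last step left them, time stands still between calls to the robot, and variables do not carry over. Pictures are saved under pics/ and viewed, about 8 in all and at most 12, crops included, and the job is handed in when it is done.

Besides the shell and the picture viewer there is one more tool, called as a command line: name --argument value ..., lists and objects as JSON in quotes. play_rows: Moves the arm, as the interface text tells. Its arguments: {"type":"object","properties":{"commands":{"type":"string"},"squeeze":{"type":"number"}},"required":["commands"]}

```bash
mkdir -p pics; python3 - <<'E'
from station import robot
import cv2,numpy as np
for n in("top","side"):
    cv2.imwrite(f"pics/{n}0.png",robot.get_image(n)[:,:,::-1])
    c=robot.get_calibration(n);print(n,c['fx'],c['cx'],c['cy'],np.round(c['R'],3).tolist(),np.round(c['t'],3), -np.array(c['R']).T@np.array(c['t']))
o=robot.get_obs();print(o['clock'],o['position'],o['orientation'],o['opening'],o['force'])
E
```

```text
top 492.9375924283899 317.9501944907227 201.92365658837068 [[-0.01, -1.0, 0.013], [-0.989, 0.008, -0.151], [0.151, -0.014, -0.988]] [0.075 0.64  1.275] [0.44108324 0.0878156  1.35624989]
side 397.7611301764482 319.69810225045484 203.45417987176273 [[-0.999, -0.043, 0.022], [-0.043, 0.589, -0.807], [0.022, -0.807, -0.59]] [0.619 0.073 1.053] [0.59881556 0.83346025 0.66690783]
0.1 [0.26648675 0.673521   0.25524389] [-3.13958506e+00  1.07309043e-04  2.76485960e+00] 1.001660974527745 [-0.64408247  0.04350366  0.11091904]
```

View pics/top0.png

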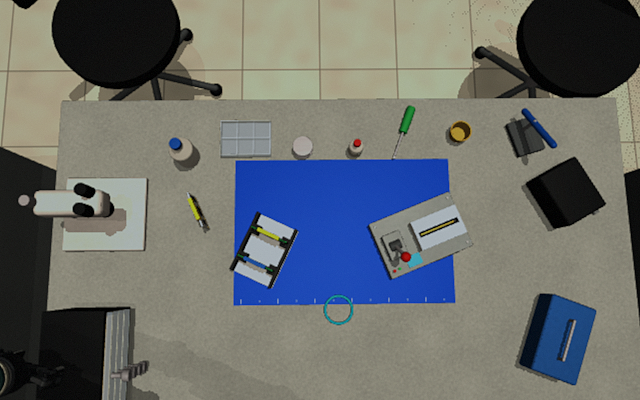

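View pics/side0.png

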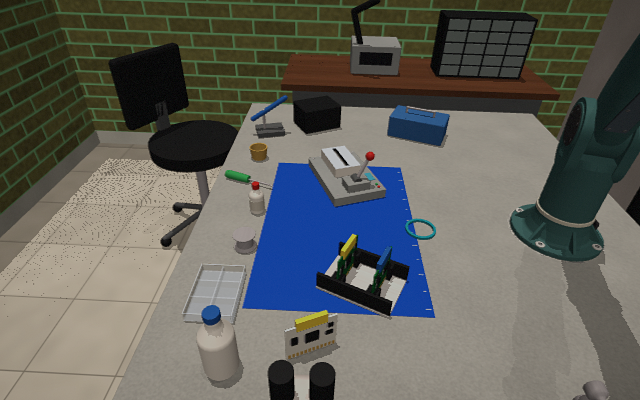

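```bash
cat > h.py <<'E'
from station import robot
import cv2,numpy as np
C={n:robot.get_calibration(n) for n in("top","side")}
def ray(n,p,z):
    c=C[n];R=np.array(c['R']);o=-R.T@np.array(c['t'])
    d=R.T@np.array([(p[0]-c['cx'])/c['fx'],(p[1]-c['cy'])/c['fy'],1]);return o+d*(z-o[2])/d[2]
def proj(n,X):
    c=C[n];v=np.array(c['R'])@np.array(X)+np.array(c['t']);return np.array([c['fx']*v[0]/v[2]+c['cx'],c['fy']*v[1]/v[2]+c['cy']])
def tri(pt,ps):
    A=[];b=[]
    for n,p in(("top",pt),("side",ps)):
        o=ray(n,p,0);d=ray(n,p,1)-o;d/=np.linalg.norm(d);P=np.eye(3)-np.outer(d,d);A.append(P);b.append(P@o)
    return np.linalg.lstsq(np.vstack(A),np.hstack(b),rcond=None)[0]
def blobs(im,lo,hi,roi,amin=15):
    h=cv2.cvtColor(im,cv2.COLOR_RGB2HSV);m=cv2.inRange(h,lo,hi);k=np.zeros_like(m);x0,y0,x1,y1=roi;k[y0:y1,x0:x1]=m[y0:y1,x0:x1]
    cs=cv2.findContours(k,cv2.RETR_EXTERNAL,cv2.CHAIN_APPROX_NONE)[0]
    return [(cv2.contourArea(c),np.mean(np.argwhere(cv2.drawContours(np.zeros_like(m),[c],-1,1,-1))[:,::-1],0),cv2.minAreaRect(c)) for c in cs if cv2.contourArea(c)>amin]
E
python3 - <<'E'
from h import *
np.set_printoptions(precision=4,suppress=True)
t=cv2.imread("pics/top0.png")[:,:,::-1].copy();s=cv2.imread("pics/side0.png")[:,:,::-1].copy()
Y=((20,120,80),(35,255,255));B=((100,100,60),(112,210,255))
for nm,im,roi in(("top",t,(230,205,305,290)),("side",s,(315,225,415,310))):
    print(nm,[ (a,c,r) for a,c,r in blobs(im,*Y,roi,8)])
    r=((0,130,70),(8,255,255));r2=(330,130,430,280) if nm=="top" else (240,140,400,230)
    print('red',[(a,c,r[1]) for a,c,r in blobs(im,*r,r2,5)])
d=blobs(t,(0,0,0),(180,255,75),(415,205,470,250),20);print('dark',d)
for a,c,r in d:
    print([ray("top",p,.06) for p in cv2.boxPoints(r)],ray("top",c,.06))
a=cv2.resize(t[200:300,220:320],None,fx=4,fy=4,interpolation=cv2.INTER_CUBIC);b=cv2.resize(t[190:290,365:475],None,fx=3.6,fy=4,interpolation=cv2.INTER_CUBIC)
cv2.imwrite("pics/c1.png",np.hstack([a,b])[:,:,::-1])
E
```

```text
top [(73.0, array([267.299 , 233.4227]), ((267.5000305175781, 233.50003051757812), (23.702320098876953, 4.0249223709106445), 26.56505012512207))]
red [(58.0, array([405.3521, 256.4225]), (8.485280990600586, 8.485280990600586)), (31.5, array([357.0714, 142.1905]), (6.0, 6.0))]
side [(159.0, array([347.9415, 245.9255]), ((347.8221435546875, 245.82550048828125), (8.192319869995117, 27.1165771484375), 34.99202346801758))]
red [(40.5, array([255.1509, 185.1887]), (8.0, 6.0)), (46.5, array([369.661 , 155.7119]), (8.0, 7.0))]
dark [(21.5, array([417.3158, 243.2632]), ((416.8792724609375, 242.44830322265625), (15.227017402648926, 2.7854299545288086), 68.19859313964844)), (140.0, array([438.3481, 226.9171]), ((438.4407958984375, 226.85797119140625), (4.384615421295166, 40.61539077758789), 67.38013458251953))]
[array([ 0.5462, -0.1805,  0.06  ]), array([ 0.5488, -0.1874,  0.06  ]), array([ 0.5115, -0.2008,  0.06  ]), array([ 0.5088, -0.1939,  0.06  ])] [ 0.5266 -0.1917  0.06  ]
[array([ 0.5546, -0.197 ,  0.06  ]), array([ 0.5953, -0.2986,  0.06  ]), array([ 0.5844, -0.3025,  0.06  ]), array([ 0.5439, -0.201 ,  0.06  ])] [ 0.5693 -0.2494  0.06  ]
```

View pics/c1.png

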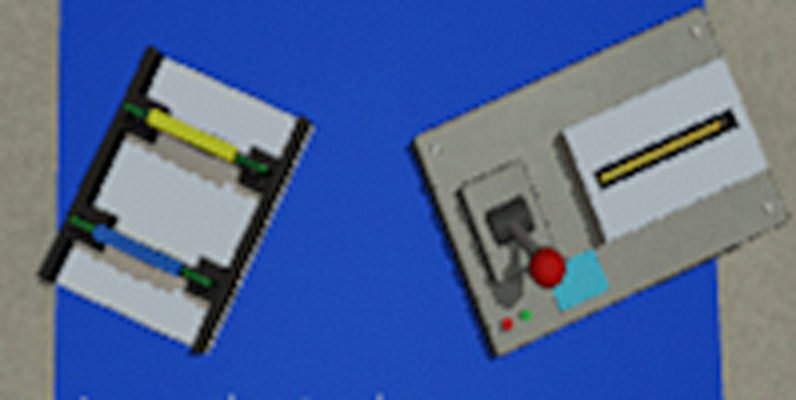

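```bash
python3 - <<'E'
from h import *
np.set_printoptions(precision=4,suppress=True)
print('grip tri',tri((267.3,233.4),(347.9,245.9)))
r=((267.5,233.5),(23.7,4.02),26.57);b=cv2.boxPoints(r)
for z in(.106,.1):
    w=np.array([ray("top",p,z) for p in b]);print(w.mean(0));
    for i in range(4):
        d=w[(i+1)%4]-w[i];print(np.linalg.norm(d),np.degrees(np.arctan2(d[1],d[0])))
# rack comb axes from full-res crop (crop px/4 + offset): two comb outer edges
q=lambda x,y:ray("top",(220+x/4,200+y/4),.05)
for a,c in(((152,48),(45,278)),((308,122),(198,350))):
    d=q(*a)-q(*c);print('comb',q(*a),np.linalg.norm(d),np.degrees(np.arctan2(d[1],d[0])))
print('lever tri',tri((405.35,256.4),(369.7,155.7)))
t=cv2.imread("pics/top0.png")[:,:,::-1]
# slot angle by white block rect and dark blob edges
print('ends green', [ray("top",(220+x/4,200+y/4),.091) for x,y in((130,108),(262,168))])
for z in(.06,):
  for x,y in((413,142),(497,357),(700,8),(563,132),(722,58),(598,243),(767,163)):
    print((x,y),ray("top",(365+(x-400)/3.6,190+y/4),z if x>500 and x!=700 else .03))
E
```

```text
grip tri [0.5532 0.1999 0.0948]
[0.5519 0.1984 0.106 ]
0.010170117667658555 -26.165312208902595
0.06048425210557114 -117.00999601152894
0.010142068814241548 153.4426899438095
0.060414460826037804 63.015857005793
[0.5524 0.1989 0.1   ]
0.010218924475560881 -26.16531220890245
0.060774518488920716 -117.00999601152891
0.01019074101455666 153.4426899438095
0.060704392278201236 63.01585700579308
comb [0.6146 0.2289 0.05  ] 0.16622099885550976 -24.429441878782328
comb [0.5641 0.1251 0.05  ] 0.1650898025901064 -25.958266709616826
lever tri [ 0.4896 -0.1469  0.1225]
ends green [array([0.5703, 0.2383, 0.091 ]), array([0.531 , 0.1535, 0.091 ])]
(413, 142) [ 0.5778 -0.068   0.03  ]
(497, 357) [ 0.4335 -0.1266  0.03  ]
(700, 8) [ 0.6681 -0.2891  0.03  ]
(563, 132) [ 0.5804 -0.1752  0.06  ]
(722, 58) [ 0.629  -0.2953  0.06  ]
(598, 243) [ 0.5069 -0.198   0.06  ]
(767, 163) [ 0.5585 -0.3248  0.06  ]
```

play_rows --commands "85 0 0 0 0.149; 85 0 0 0 0.298; 85 0 0 0 0.447; 85 0 0 0 0.596; 85 0 0 0 0.745" --squeeze 60

```text
clock: 0.6
position: [0.2665, 0.6737, 0.2556]
orientation: [-3.141, 0.001, 2.014]
force: [0.2, -0.2, -0.3]
opening: 0.993
```

play_rows --commands "85 -49 5 0 0.149; 85 -98 10 0 0.298; 85 -147 15 0 0.447; 85 -196 20 0 0.596; 85 -245 24 0 0.745"

```text
clock: 1.1
position: [0.3953, 0.4619, 0.2561]
orientation: [-3.142, 0.0, 1.269]
force: [0.4, 0.1, -0.1]
opening: 0.993
```

```bash
cat >> h.py <<'E'
def go(x,y,z,yaw):
    o=robot.get_obs();from scipy.spatial.transform import Rotation as Ro
    R=Ro.from_euler('xyz',o['orientation']).as_matrix();d=R.T@(np.array([x,y,z])-o['position'])*1000
    print(o['clock'],'pos',np.round(o['position'],4),'rpy',np.round(o['orientation'],4),'op',round(float(o['opening']),3),'F',np.round(o['force'],1),'M',np.round(o['moment'],2))
    print('shift',np.round(d,1),'twist',round((o['orientation'][2]-yaw+np.pi)%(2*np.pi)-np.pi,4))
E
python3 -c "
from h import *
go(.552,.199,.2,1.126)"
```

```text
1.1 pos [0.3953 0.4619 0.2561] rpy [-3.1415e+00  4.0000e-04  1.2689e+00] op 0.993 F [ 0.4  0.1 -0.1] M [ 0.05 -0.06  0.04]
shift [-204.4  227.8   56.1] twist 0.1429
```

play_rows --commands "85 -32 35 0 0.1429; 85 -64 70 0 0.1429; 85 -95 106 0 0.1429; 85 -127 142 0 0.1429; 85 -159 177 0 0.1429"

```text
clock: 1.6
position: [0.5181, 0.2585, 0.2561]
orientation: [-3.141, 0.0, 1.132]
force: [1.3, -0.0, -0.2]
opening: 1.0
```

```bash
python3 -c "
from h import *
go(.552,.199,.2,1.126)"
```

```text
1.6 pos [0.5181 0.2585 0.2561] rpy [-3.1413e+00  3.0000e-04  1.1324e+00] op 1.0 F [ 1.3 -0.  -0.2] M [ 0.   -0.05  0.01]
shift [-39.4  55.9  56.1] twist 0.0064
```

play_rows --commands "85 -20 28 0 0; 85 -39 55 30 0; 85 -39 55 56 0; 85 -39 55 56 0; 85 -39 55 56 0"

```text
clock: 2.1
position: [0.5503, 0.202, 0.2]
orientation: [-3.14, 0.001, 1.133]
force: [-0.6, 0.3, -0.0]
opening: 0.993
```

```bash
python3 - <<'E'
from h import *
go(.552,.199,.1,1.126)
s=robot.get_image("side");t=robot.get_image("top")
a=cv2.resize(s[170:320,290:440],None,fx=2.6,fy=2.6,interpolation=cv2.INTER_CUBIC);b=cv2.resize(t[160:310,200:350],None,fx=2.6,fy=2.6,interpolation=cv2.INTER_CUBIC)
cv2.imwrite("pics/c2.png",np.hstack([a,b])[:,:,::-1])
E
```

```text
2.1 pos [0.5503 0.202  0.2   ] rpy [-3.1402e+00  9.0000e-04  1.1327e+00] op 0.993 F [-0.6  0.3 -0. ] M [-0.01  0.   -0.06]
shift [ -1.9   2.9 100. ] twist 0.0067
```

View pics/c2.png

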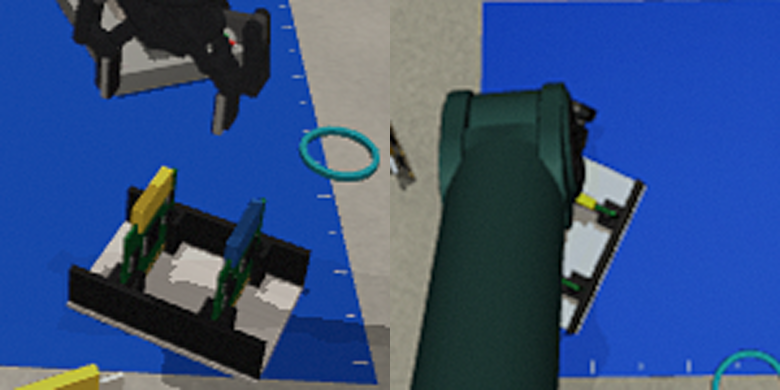

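play_rows --commands "85 -2 3 30 0.0067; 85 -2 3 65 0.0067; 85 -2 3 90 0.0067; 85 -2 3 100 0.0067; 85 -2 3 100 0.0067" --squeeze 20

```text
clock: 2.7
position: [0.5525, 0.1992, 0.1001]
orientation: [-3.141, 0.0, 1.127]
force: [0.1, 0.3, -0.2]
opening: 0.997
```

play_rows --commands "40 0 0 0 0; 25 0 0 0 0; 15 0 0 0 0; 5 0 0 0 0; 5 0 0 0 0" --squeeze 20

```text
clock: 3.2
position: [0.553, 0.1985, 0.1008]
orientation: [3.141, -0.001, 1.125]
force: [-0.4, -0.2, -0.3]
opening: 0.137
```

```bash
python3 -c "
from h import *
go(.552,.199,.1,1.126)"
```

```text
3.2 pos [0.553  0.1985 0.1008] rpy [ 3.1410e+00 -7.0000e-04  1.1252e+00] op 0.137 F [-0.4 -0.2 -0.3] M [-0.02 -0.06 -0.03]
shift [ 0.  -1.1  0.8] twist -0.0008
```

play_rows --commands "5 0 0 0 0; 5 0 0 0 0; 5 0 0 0 0; 5 0 0 0 0; 5 0 0 0 0" --squeeze 60

```text
clock: 3.7
position: [0.5533, 0.1984, 0.1009]
orientation: [3.141, -0.001, 1.125]
force: [0.4, -0.3, 5.0]
opening: 0.106
```

```bash
python3 -c "
from h import *
go(.552,.199,.25,1.126)"
```

```text
3.7 pos [0.5533 0.1984 0.1009] rpy [ 3.1409e+00 -8.0000e-04  1.1251e+00] op 0.106 F [ 0.4 -0.3  5. ] M [-0.07  0.05  0.03]
shift [ 1.000e-01 -1.300e+00 -1.491e+02] twist -0.0009
```

play_rows --commands "5 0 0 -15 0; 5 0 0 -30 0; 5 0 0 -50 0; 5 0 0 -70 0; 5 0 0 -90 0"

```text
clock: 4.2
position: [0.5521, 0.1983, 0.1919]
orientation: [-3.141, 0.0, 1.125]
force: [0.2, 0.8, -1.4]
opening: 0.105
```

play_rows --commands "5 0 0 -25 0; 5 0 0 -50 0; 5 0 0 -75 0; 5 0 0 -80 0; 5 0 0 -80 0"

```text
clock: 4.7
position: [0.5527, 0.1985, 0.2714]
orientation: [3.141, -0.002, 1.125]
force: [0.7, 0.2, -1.3]
opening: 0.105
```

```bash
python3 - <<'E'
from h import *
go(.5695,-.2498,.26,1.956)
s=robot.get_image("side")
cv2.imwrite("pics/c3.png",cv2.resize(s[130:310,230:430],None,fx=3,fy=3,interpolation=cv2.INTER_CUBIC)[:,:,::-1])
E
```

```text
4.7 pos [0.5527 0.1985 0.2714] rpy [ 3.1409e+00 -1.7000e-03  1.1253e+00] op 0.105 F [ 0.7  0.2 -1.3] M [-0.05 -0.01  0.03]
shift [-397.4  208.3   10.9] twist -0.8307
```

View pics/c3.png

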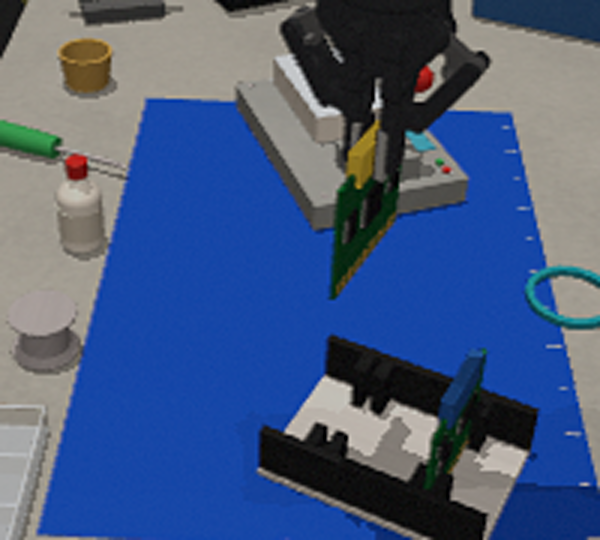

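play_rows --commands "5 -40 21 0 -0.14; 5 -80 42 0 -0.28; 5 -120 63 0 -0.42; 5 -160 84 0 -0.56; 5 -200 105 0 -0.7"

```text
clock: 5.25
position: [0.5599, -0.0288, 0.2686]
orientation: [-3.138, -0.001, 1.831]
force: [1.0, -0.1, -1.6]
opening: 0.107
```

```bash
python3 -c "
from h import *
go(.5695,-.2498,.26,1.956)"
```

```text
5.25 pos [ 0.5599 -0.0288  0.2686] rpy [-3.1381e+00 -9.0000e-04  1.8314e+00] op 0.107 F [ 1.  -0.1 -1.6] M [ 0.03 -0.05  0.02]
shift [-216.   -47.6    8.5] twist -0.1246
```

play_rows --commands "5 -45 -10 0 -0.1246; 5 -90 -20 0 -0.1246; 5 -135 -30 0 -0.1246; 5 -180 -40 0 -0.1246; 5 -214 -47 0 -0.1246"

```text
clock: 5.75
position: [0.5678, -0.2496, 0.2685]
orientation: [-3.138, -0.001, 1.947]
force: [0.8, 0.2, -1.1]
opening: 0.107
```

play_rows --commands "5 0 0 0 0; 5 0 0 0 0; 5 0 0 0 0"

```text
clock: 6.05
position: [0.5692, -0.2443, 0.2688]
orientation: [-3.14, -0.003, 1.952]
force: [-0.2, 0.0, -1.0]
opening: 0.104
```

```bash
python3 - <<'E'
from h import *
go(.5695,-.2498,.165,1.956)
s=robot.get_image("side");t=robot.get_image("top")
a=cv2.resize(s[90:220,280:410],None,fx=3,fy=3,interpolation=cv2.INTER_CUBIC);b=cv2.resize(t[180:310,350:480],None,fx=3,fy=3,interpolation=cv2.INTER_CUBIC)
cv2.imwrite("pics/c4.png",np.hstack([a,b])[:,:,::-1])
E
```

```text
6.05 pos [ 0.5692 -0.2443  0.2688] rpy [-3.1400e+00 -3.1000e-03  1.9515e+00] op 0.104 F [-0.2  0.  -1. ] M [ 0.01 -0.02 -0.03]
shift [ -5.6  -1.6 103.8] twist -0.0045
```

View pics/c4.png

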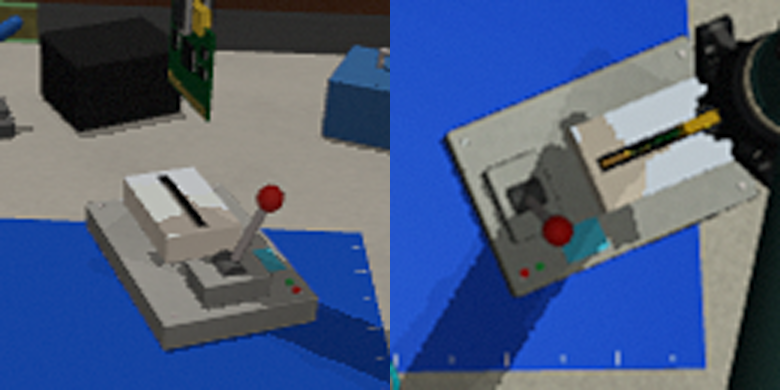

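```bash
python3 - <<'E'
from h import *
np.set_printoptions(precision=4,suppress=True)
s=robot.get_image("side")
for a,c,r in blobs(s,(0,0,0),(180,255,90),(322,140,360,172),20):
    p=[ray("side",q,.06) for q in cv2.boxPoints(r)];print(a,r,ray("side",c,.06),ray("side",r[0],.06));print(np.array(p))
# card predicted from TCP: lower corners, top end corners
yw=1.9515;d=np.array([np.cos(yw),np.sin(yw),0]);o=np.array([.5692,-.2443,.2688-.0948])
for k in(-.05,.05):
  for z in(0,.085):print('pred',k,z,proj("side",o+d*k+[0,0,z]))
c=cv2.resize(s[88:135,320:365],None,fx=12,fy=12,interpolation=cv2.INTER_CUBIC);cv2.imwrite("pics/c5.png",c[:,:,::-1])
E
```

```text
40.0 ((340.76580810546875, 156.79551696777344), (21.82764434814453, 2.8046698570251465), 52.4314079284668) [ 0.5657 -0.2419  0.06  ] [ 0.5666 -0.2451  0.06  ]
[[ 0.5914 -0.2933  0.06  ]
 [ 0.5845 -0.3053  0.06  ]
 [ 0.5434 -0.1998  0.06  ]
 [ 0.5502 -0.1893  0.06  ]]
pred -0.05 0 [335.7764 115.848 ]
pred -0.05 0.085 [337.1325  88.2462]
pred 0.05 0 [348.6022 129.8874]
pred 0.05 0.085 [350.6542 100.9926]
```

View pics/c5.png

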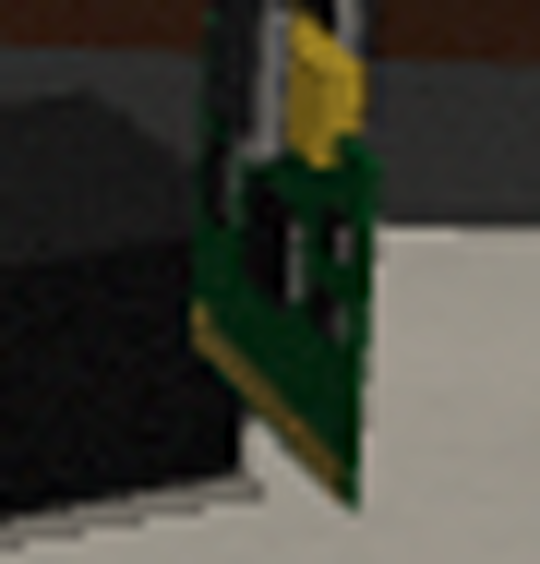

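play_rows --commands "5 -4 -2 40 -0.004; 5 -4 -2 75 -0.004; 5 -4 -2 100 -0.004; 5 -4 -2 106 -0.004; 5 -4 -2 106 -0.004"

```text
clock: 6.7
position: [0.5691, -0.2497, 0.1637]
orientation: [-3.14, -0.001, 1.955]
force: [0.5, -0.8, -0.3]
opening: 0.105
```

```bash
python3 - <<'E'
from h import *
go(.5687,-.2484,.1295,1.955)
s=robot.get_image("side")
cv2.imwrite("pics/c6.png",cv2.resize(s[105:185,305:375],None,fx=7,fy=7,interpolation=cv2.INTER_CUBIC)[:,:,::-1])
E
```

```text
6.7 pos [ 0.5691 -0.2497  0.1637] rpy [-3.1404e+00 -1.4000e-03  1.9551e+00] op 0.105 F [ 0.5 -0.8 -0.3] M [-0.01 -0.03  0.02]
shift [ 1.4  0.1 34.2] twist 0.0001
```

View pics/c6.png

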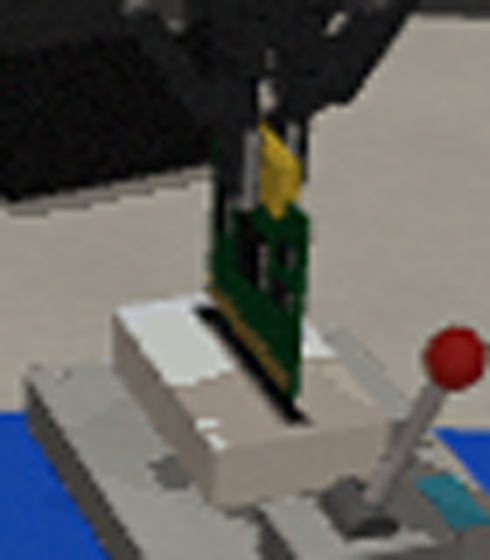

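play_rows --commands "5 1 0 4 0; 5 1 0 8 0; 5 1 0 11 0; 5 1 0 14 0; 5 1 0 14 0"

```text
clock: 7.25
position: [0.5687, -0.2497, 0.15]
orientation: [-3.141, -0.0, 1.954]
force: [0.0, 0.2, -1.2]
opening: 0.106
```

play_rows --commands "5 0 0 2 0; 5 0 0 4 0; 5 0 0 6 0; 5 0 0 6 0"

```text
clock: 7.65
position: [0.5691, -0.2497, 0.1441]
orientation: [3.141, 0.0, 1.954]
force: [0.2, 0.2, -1.5]
opening: 0.107
```

```bash
python3 -c "
from h import *
go(.5687,-.2484,.1295,1.955)"
```

```text
7.65 pos [ 0.5691 -0.2497  0.1441] rpy [3.1413e+00 1.0000e-04 1.9538e+00] op 0.107 F [ 0.2  0.2 -1.5] M [ 0.05 -0.21 -0.06]
shift [ 1.4  0.1 14.6] twist -0.0012
```

play_rows --commands "5 0 0 2 0; 5 0 0 4 0; 5 0 0 6 0; 5 0 0 8 0; 5 0 0 8 0"

```text
clock: 8.15
position: [0.5692, -0.2498, 0.1364]
orientation: [3.141, 0.0, 1.954]
force: [0.9, 0.5, 1.4]
opening: 0.111
```

play_rows --commands "5 0 0 2 0; 5 0 0 4 0; 5 0 0 6 0; 5 0 0 6 0" --squeeze 90

```text
clock: 8.55
position: [0.5692, -0.2498, 0.1311]
orientation: [3.141, 0.0, 1.954]
force: [-1.0, 0.4, 4.5]
opening: 0.102
```

```bash
python3 -c "
from h import *
go(.5687,-.2484,.1288,1.955)"
```

```text
8.55 pos [ 0.5692 -0.2498  0.1311] rpy [3.1408e+00 1.0000e-04 1.9538e+00] op 0.102 F [-1.   0.4  4.5] M [ 0.3   0.08 -0.1 ]
shift [1.5 0.  2.3] twist -0.0012
```

play_rows --commands "5 0 0 1 0; 5 0 0 2 0; 5 0 0 3 0; 5 0 0 3 0; 5 0 0 3 0"

```text
clock: 9.05
position: [0.5693, -0.2499, 0.1289]
orientation: [3.14, -0.0, 1.954]
force: [-1.3, 2.2, 10.0]
opening: 0.104
```

play_rows --commands "5 0 0 1 0; 5 0 0 1.5 0; 5 0 0 1.5 0; 5 0 0 1.5 0"

```text
clock: 9.45
position: [0.5694, -0.25, 0.1288]
orientation: [3.14, -0.0, 1.954]
force: [-3.0, 3.4, 18.6]
opening: 0.101
```

play_rows --commands "5 0 0 -1 0; 30 0 0 -1 0; 50 0 0 -1 0; 50 0 0 -1 0; 50 0 0 -1 0"

```text
clock: 9.95
position: [0.5685, -0.2498, 0.1263]
orientation: [-3.141, -0.0, 1.954]
force: [-0.4, 0.8, 0.1]
opening: 0.583
```

play_rows --commands "50 0 0 -30 0; 50 0 0 -70 0; 50 0 0 -100 0; 50 0 0 -100 0"

```text
clock: 10.35
position: [0.5714, -0.2515, 0.2311]
orientation: [3.135, 0.006, 1.953]
force: [0.6, 0.4, -0.0]
opening: 0.587
```

```bash
python3 - <<'E'
from h import *
go(.5687,-.2484,.1288,1.955)
s=robot.get_image("side")
cv2.imwrite("pics/c7.png",cv2.resize(s[95:195,295:395],None,fx=5,fy=5,interpolation=cv2.INTER_CUBIC)[:,:,::-1])
r=[(b[0],b[1]) for b in blobs(s,(0,130,70),(8,255,255),(320,130,400,220),10)];print(r,ray("side",r[0][1],.125))
yl=blobs(s,(20,120,80),(35,255,255),(315,110,370,165),8);print(yl)
yw=1.954;d=np.array([np.cos(yw),np.sin(yw),0]);o=np.array([.5693,-.2498,.034])
for k in(-.05,.05):print(proj("side",o+d*k+[0,0,.085]))
for k in(-.03,.03):print('grip top',proj("side",o+d*k+[0,0,.1]))
E
```

```text
10.35 pos [ 0.5714 -0.2515  0.2311] rpy [3.1353 0.0061 1.9534] op 0.587 F [ 0.6  0.4 -0. ] M [-0.01 -0.06  0.02]
shift [  4.6  -2.  102.3] twist -0.0016
[(45.5, array([369.60344828, 155.75862069]))] [ 0.4900089  -0.14198417  0.125     ]
[(77.5, array([341.3125    , 138.22916667]), ((341.1097717285156, 138.01220703125), (16.085899353027344, 7.027819633483887), 51.34019088745117))]
[334.90947642 131.72420537]
[347.34993791 146.3424315 ]
grip top [337.51188455 130.02184192]
grip top [345.03731152 138.67920126]
```

View pics/c7.png

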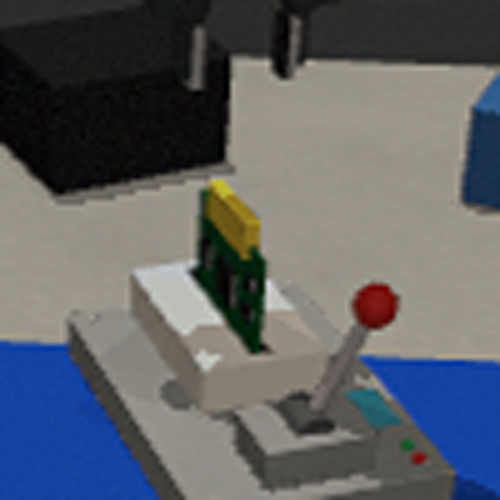

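play_rows --commands "0 38 -25 0 0; 0 76 -50 0 0; 0 110 -72 0 0; 0 128 -83 0 0; 0 128 -83 0 0" --squeeze 40

```text
clock: 10.9
position: [0.4394, -0.1595, 0.2251]
orientation: [-3.136, -0.005, 1.955]
force: [0.3, -0.5, -0.3]
opening: -0.001
```

```bash
python3 -c "
from h import *
go(.447,-.164,.133,1.954)"
```

```text
10.9 pos [ 0.4394 -0.1595  0.2251] rpy [-3.1365 -0.0054  1.9554] op -0.001 F [ 0.3 -0.5 -0.3] M [-0.03 -0.04  0.  ]
shift [-7.5  5.8 92.1] twist 0.0014
```

play_rows --commands "0 -4 0 30 0; 0 -4 0 65 0; 0 -4 0 92 0; 0 -4 0 92 0; 0 -4 0 92 0"

```text
clock: 11.4
position: [0.4458, -0.1664, 0.1343]
orientation: [-3.14, -0.0, 1.953]
force: [0.3, 0.7, -0.5]
opening: 0.004
```

```bash
python3 - <<'E'
from h import *
go(.558-.026,-.12-.0105,.133,1.954)
s=robot.get_image("side")
cv2.imwrite("pics/c8.png",cv2.resize(s[75:215,295:435],None,fx=4,fy=4,interpolation=cv2.INTER_CUBIC)[:,:,::-1])
E
```

```text
11.4 pos [ 0.4458 -0.1664  0.1343] rpy [-3.1403e+00 -4.0000e-04  1.9532e+00] op 0.004 F [ 0.3  0.7 -0.5] M [ 0.01 -0.05  0.02]
shift [ 1.2 93.3  1.1] twist -0.0008
```

View pics/c8.png

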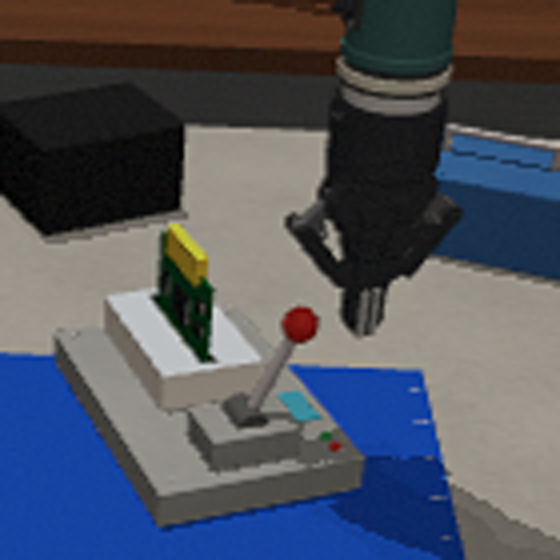

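play_rows --commands "0 1 12 0 0; 0 1 24 0 0; 0 1 36 0 0; 0 1 48 0 0; 0 1 60 0 0"

```text
clock: 11.95
position: [0.5023, -0.1418, 0.1351]
orientation: [3.141, 0.0, 1.955]
force: [-0.6, -0.1, 0.9]
opening: -0.003
```

play_rows --commands "0 0 10 0 0; 0 0 18 0 0; 0 0 26 0 0; 0 0 32 0 0; 0 0 32 0 0"

```text
clock: 12.45
position: [0.5316, -0.13, 0.1347]
orientation: [3.141, 0.0, 1.955]
force: [-0.0, 0.3, 0.1]
opening: 0.002
```

```bash
python3 - <<'E'
from h import *
go(.558-.026,-.12-.0105,.133,1.954)
t=robot.get_image("top");s=robot.get_image("side")
f=lambda im,roi:[(b[0],b[1]) for b in blobs(im,(0,130,70),(8,255,255),roi,5)]
print(f(t,(380,200,430,275)),f(s,(320,130,400,220)),'want',proj("top",(.558,-.12,.122)),proj("side",(.558,-.12,.122)))
E
```

```text
12.45 pos [ 0.5316 -0.13    0.1347] rpy [3.1407e+00 3.0000e-04 1.9547e+00] op 0.002 F [-0.   0.3  0.1] M [ 0.05 -0.    0.07]
shift [-0.6  0.2  1.7] twist 0.0007
[] [(50.5, array([345.88888889, 159.14285714]))] want [393.62287836 229.37350311] [345.11927263 159.65834579]
```

play_rows --commands "0 0 2 0 0; 0 0 4 0 0; 0 0 5 0 0; 0 0 5 0 0"

```text
clock: 12.95
position: [0.5348, -0.1288, 0.1347]
orientation: [-3.141, -0.0, 1.954]
force: [-1.0, -0.4, 0.1]
opening: -0.001
```

play_rows --commands "0 0 1 0 0; 0 0 2 0 0; 0 0 3 0 0; 0 0 3 0 0"

```text
clock: 13.35
position: [0.5352, -0.1286, 0.1346]
orientation: [-3.137, -0.002, 1.952]
force: [-6.4, -3.6, 3.2]
opening: -0.002
```

Stop reached (7 N reaction against the throw). Back off and check.

play_rows --commands "0 0 -15 0 0; 0 0 -45 0 0; 0 0 -80 0 0; 0 0 -100 -40 0; 0 0 -100 -80 0"

```text
clock: 13.85
position: [0.4406, -0.1658, 0.2146]
orientation: [-3.137, -0.003, 1.949]
force: [1.2, 0.2, 0.2]
opening: -0.003
```

play_rows --commands "0 40 0 0 0; 0 80 0 0 0; 0 120 0 0 0; 0 120 0 0 0; 0 120 0 0 0"

```text
clock: 14.35
position: [0.4008, -0.0527, 0.2152]
orientation: [3.139, 0.0, 1.957]
force: [-0.6, -0.7, 0.2]
opening: -0.0
```

```bash
python3 - <<'E'
from h import *
np.set_printoptions(precision=4,suppress=True)
go(.5,-.1,.2,1.954)
t=robot.get_image("top");s=robot.get_image("side")
f=lambda im,roi:[b[1] for b in blobs(im,(0,130,70),(8,255,255),roi,5)]
a=f(t,(380,200,430,275));b=f(s,(320,130,400,220));print(a,b,'far end expected',(.558,-.12,.122))
if a and b: print([tri(p,b[0]) for p in a])
cv2.imwrite("pics/c9.png",np.hstack([cv2.resize(s[100:320,230:430],None,fx=2,fy=2),cv2.resize(t[100:320,225:475],None,fx=1.6,fy=2)])[:,:,::-1])
E
```

```text
14.35 pos [ 0.4008 -0.0527  0.2152] rpy [3.1393 0.0005 1.9566] op -0.0 F [-0.6 -0.7  0.2] M [-0.01 -0.05  0.01]
shift [-81.1  74.1  15.4] twist 0.0026
[array([393.5, 229. ])] [array([344.873 , 159.7143])] far end expected (0.558, -0.12, 0.122)
[array([ 0.5588, -0.1197,  0.122 ])]
```

View pics/c9.png

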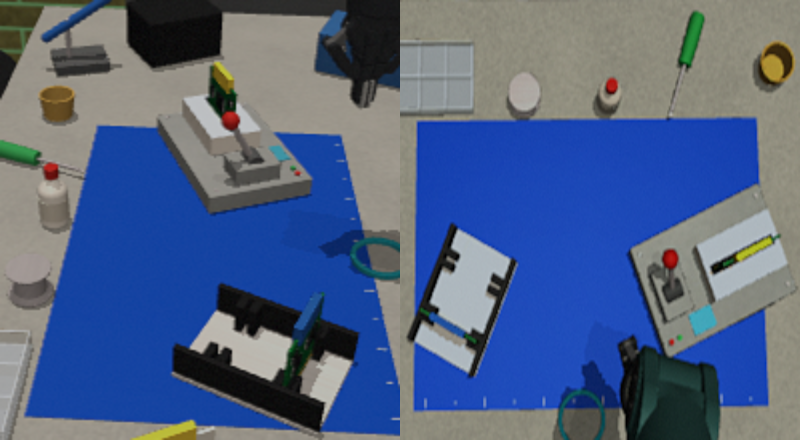

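```bash
python3 -c "
from station import robot
print(robot.sign_off())"
```

```text
the job is handed in; nothing more can be done
None
```

The yellow-gripped card is fully home in the tester slot, the lever is thrown to its far stop, and the job is handed in at about 14.4 s of the 53 s allowed. `sign_off()` gave no verdict, so these are my own checks:

- **Card:** It met the contact bar at about 18 mm depth. It stopped hard at about 26 mm with 18.6 N, with the tool at z 0.1288 m, as expected for fully home. After release, the pictures showed it upright in the slot.
- **Lever:** It stopped with about 7 N of reaction against the throw. After I backed off, two views placed the red ball at (0.559, -0.120, 0.122) m, within about 1 mm of the expected far end.
- **Everything else:** In the last pictures the blue-gripped card is still in its rack place and the red-capped bottle is standing. The gripper is clear of everything.

**Disagreement:** The side and top views differed by about 3.5 mm (rectangle centres) to 7 mm (mask centroid) on the slot's centre along its length. Across the slot they agreed to about 1 mm. I used a point between the two, and the card went in without noticeable force.

I did not measure the contact bar's travel or the lever's angle directly; both are inferred from the stops and pictures.

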